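# Pack the short foot of a pipe roller stand by feel

### The job

One foot of the pipe roller stand hangs clear of the bench. Using the forked packers from the wooden case, find by feel the thickest one that slides in under that foot without being forced, and leave it lying there fully home, square to the foot with its fork round the bolt. Lay any packer that you tried and rejected flat on the bench clear of that foot (or put it back in the case), and do not push the other things about.

Things in the scene. Friction and masses are not known exactly. Their poses are not given: they have to be found in the camera images.
- foot_short: The foot that hangs clear (left or right one), fixed: steel plate 78 (x) x 56 (y) x 10 mm. Origin: bolt axis, at the plate's underside, so z is the gap to the bench top, 7.4 to 11.8 mm; readings are coarse, judge by feel. x is the way a packer slides in: front edge at x = -25 mm, bolt (9.6 mm thick, runs on down into the bench) at 0, leg from +8 mm. The nut's bolt end is 36 mm above the underside.
- foot_down: The stand's other foot, of the same shape and bolted the same, which stands on the bench. Origin on its bolt axis at the underside, axes as foot_short's. The two bolts are 96 mm apart. The bench in front of both feet is bare and flat for 115 mm from their front edges.
- stand: Pipe roller stand, fixed: two grey legs 44 mm square, crossbar, two black rollers on top; 152 mm wide, 192 mm high. Origin on the bench midway between the bolts (at y = +48 and -48 mm), axes as the feet's. Legs, crossbar and rollers lie between x = -1 and +61 mm.
- case: Wooden case, fixed, 192 mm (y) x 46 mm high, x from -65 to +65 mm; origin on the bench under it. The packers lie along x, forks to +x, at y = -62, 0, +62 mm in any order, on lands 34 mm up. A finger trough crosses beneath them from x = -20 to +23 mm, floor 22 mm up: fingers reach down beside a packer only there; the tails lie between cheeks 46 mm high.
- packer_thin: Forked flat steel packer 6 mm thick, one drilled dot near the tail, 0.16 kg. 109 x 32 mm: x from -54 (tail) to +55 mm (fork tips), slot 16 mm wide from x = +14 mm to the tips. Origin mid-plate, mid-thickness. Fully home, the bolt is at the slot's bottom (about x = +19 mm) and 48 mm of tail stick out; held at its middle it cannot go home, as the fingers meet the foot.
- packer_mid: Packer of the same outline, 8 mm thick, two drilled dots near the tail, 0.21 kg. Origin and axes as packer_thin's.
- packer_thick: Packer of the same outline, 10 mm thick, three drilled dots near the tail, 0.26 kg. Origin and axes as packer_thin's.
- spray_can: Bystander: aerosol can, 59 mm across, 200 mm high, upright on the bench beyond the black work light (a box 250 mm high that stands between case and stand). Origin at the centre of its underside.
- big_nut: Bystander: hex nut 27 mm across, 13 mm high, on the bench near the stand. Origin at the centre of its underside.
- small_bolt: Bystander: bolt standing on its head, 18 mm across, 46 mm high, beside the nut. Origin at the centre of its underside.

How it is judged:
By the outcome, as a careful person would: the job done as asked, in the order asked, and still so for the second after the job is handed in, with the robot touching nothing.
It also fails if it takes over 72 s, if anything falls off the work surface, if the arm or the gripper's body presses on something with over 40 N, if the wrist force passes 120 N, or if a joint passes its speed limit or range.

### The arm

A 7-joint arm with a two-finger parallel gripper is mounted at the origin on a cart in front of the work surface, level with it; the furniture and walls round the work are solid. World frame = base frame: x ahead of the robot, y to its left, z up, the work surface at z = 0. Lengths are in m, angles in degrees, forces in N, time in s.
With the tool pointing down it reaches from about 0.425 to 0.875 m from the base axis. Payload 4.7 kg.
Tool frame: the origin (TCP) lies on the centre line of the jaws, within the pads' length; the fingertips stand 14 mm ahead of it and the grasp point (between the pads) lies 5 mm behind it; z points along the fingers, y is the line along which they close (so a half turn about z gives the same grasp; the last joint's range is limited). The gripper opens to 87 mm and grips with 3 to 60 N. Pads are 19 mm wide; open, the fingers measure 117 mm over their backs; the gripper's body (75 mm by 190 mm) begins 51 mm behind the grasp point.
Start: joints at [65.094, 18.392, -4.016, 83.108, 1.295, 78.541, -3.26], TCP at [0.282, -0.586, 0.237] pointing down, gripper open.
Joint ranges: [-163.93, 163.93], [-17.29, 119.83], [-79.2, 71.16], [3.27, 140.29], [-89.18, 269.18], [5.43, 117.66], [-154.24, 154.24]. Speed limits (degrees/s): [147.25, 147.25, 180, 180, 180, 180, 180].

### API

Orientations are given as [roll, pitch, yaw] about the fixed x, y, z axes, in that order (R = Rz(yaw) Ry(pitch) Rx(roll)).
In Python, from cell import env gives the robot as it stands.
- The arm moves only by the tool jog_arm, never from a script. Its argument "motion" is a list that holds one entry, the list of rows, each a list of 7 numbers: the shift along the tool's x, y, z in units of 0.1 m (1.0 is 0.1 m), then the turn, a rotation vector about the tool's x, y, z in units of 180 degrees (1.0 is 180 degrees), then the closure, from 0 (fully open) to 1 (shut). A call has 1 to 5 rows; each row is the pose to reach, as a shift and turn from the pose commanded when the call began, along the tool's axes at that moment, turning the shorter way round; what a row does not reach only later rows make up. A row lasts 1/10 s, in which the tool goes at most 50 mm and 8.59 degrees, less where a joint would pass 70% of its speed; a pose out of reach is approached as far as the arm can. A call with a number of a shift or a turn outside -1 to 1 is refused whole. A call with a gripper value outside its range is refused whole. The fingers move at their own pace and stop on an object; "grip_force" is the grip in N (left out, the last holds). Time passes only in rows, so rows that repeat a pose let the fingers close. It gives the time, the measured TCP pose, the force, the opening and the grip force at its end, in the units of the state.
- env.get_obs(): the state, without advancing time (a new reading comes with each control period).
- env.read_camera(name): name is "scene" or "top" or "wrist"; returns (picture, depth): 420x560x3 uint8, red, green, blue; 420x560 float32, m along the optical axis (not along the pixel's ray), 0 where there is no reading.
- env.camera_info(name): a dict with "camera_matrix" (3x3 intrinsics, pixels), "origin" and "orientation" of the camera in the world; the wrist camera has in their place "mount" (4x4, takes a point from camera to tool coordinates, whose origin is the TCP and whose axes are the flange's). Camera axes: x right, y down, z forward; pixel columns grow to the right and rows downward; lengths in m; the calibration is good to about 2 mm. A picture is of the moment at which its call begins: read the wrist's pose just before it. camera_info takes no time and is no camera call.
- env.sign_off(): hands the job in; it is judged then, once.
The state is a dict: "time_s": time; "qpos": joint angles; "joint_velocities": joint speeds; "effort": joint torques, N m; "tool_pos": TCP position; "tool_rot": TCP orientation; "force": force on the tool from outside, world axes, zero at the start; "wrist_torque": the same for the moment, N m; "grip_width": finger opening in m; "grasp_force": force on a finger pad.
Only numpy, scipy, OpenCV 4.12 (cv2) and the standard library are available. Lean on these libraries where they do the work, as an engineer would, in place of code of your own. Each camera call takes 0.05 s, during which the arm holds its last target. There are 200 camera calls.

## Working session

There is one attempt and no reset: what is moved stays moved. The work goes in short steps, Python scripts to look and compute and a tool call to move; the robot and the scene stay as the last step left them, time stands still between calls to the robot, and variables do not carry over. Pictures are saved under pics/ and viewed, at most 10 in all, crops included, and the job is handed in when it is done.

Besides the shell and the picture viewer there is one more tool, called by a JSON object that holds its "api" and its "payload". jog_arm: Moves the arm, as the interface text tells. Shifts and turns lie within -1 to 1; 1 stands for 0.1 m of shift or 180 degrees of turn. Its arguments: {"type":"object","properties":{"motion":{"type":"array","items":{"type":"array","items":{"type":"array","items":{"type":"number"}}}},"grip_force":{"type":"number"}},"required":["motion"]}

```bash
ls; mkdir -p pics; cat > h.py <<'E'
import numpy as np, cv2
from cell import env
from scipy.spatial.transform import Rotation as R
def cam(n):
    o=env.get_obs(); p,d=env.read_camera(n); i=env.camera_info(n); K=np.array(i["camera_matrix"])
    if n=="wrist":
        T=np.eye(4); T[:3,:3]=R.from_euler('xyz',o["tool_rot"],degrees=True).as_matrix(); T[:3,3]=o["tool_pos"]
        T=T@np.array(i["mount"])
    else:
        T=np.eye(4); a=np.array(i["orientation"])
        T[:3,:3]=a if a.shape==(3,3) else R.from_euler('xyz',a,degrees=True).as_matrix(); T[:3,3]=i["origin"]
    return p,d,K,T
def cloud(d,K,T):
    v,u=np.mgrid[:d.shape[0],:d.shape[1]]
    P=np.stack([(u-K[0,2])/K[0,0]*d,(v-K[1,2])/K[1,1]*d,d],-1)
    return P@T[:3,:3].T+T[:3,3]
def ray(u,v,z,K,T):
    r=T[:3,:3]@np.array([(u-K[0,2])/K[0,0],(v-K[1,2])/K[1,1],1]); return T[:3,3]+r*(z-T[2,3])/r[2]
def save(n,p): cv2.imwrite(n,p[...,::-1])
E
python3 - <<'E'
from h import *
print(env.get_obs())
for n in ["scene","top"]:
    p,d,K,T=cam(n); save(f"pics/{n}.png",p); np.savez(f"{n}.npz",p=p,d=d,K=K,T=T); print(n,K.tolist(),T.round(3).tolist(), env.camera_info(n)["orientation"])
E
```

```text
pics
{'time_s': 0.0, 'qpos': array([65.092317  , 18.4385119 , -4.01614673, 83.17572149,  1.29392207,
       78.53991069, -3.26115578]), 'joint_velocities': array([-0.03112338, -0.0014752 ,  0.01140321, -0.07985324, -0.03833534,
        0.01266972,  0.02704855]), 'effort': array([ 1.23950493e-03, -4.91287851e+01, -4.03015343e-01, -3.12522840e+01,
       -6.39176066e-02,  4.36769729e-02,  1.66521213e-04]), 'tool_pos': array([ 0.28177487, -0.58516239,  0.23546059]), 'tool_rot': array([-1.79891042e+02,  4.51737243e-03,  2.57166679e+01]), 'force': array([-0.24552232,  0.14461129, -0.63010366]), 'wrist_torque': array([ 0.01591237, -0.05357271,  0.04800885]), 'grasp_force': 0.0, 'grip_width': 0.08727302163461541}
scene [[509.87738183986653, 0.0, 280.8616109475458], [0.0, 509.87738183986653, 216.96564300192432], [0.0, 0.0, 1.0]] [[-0.749, 0.425, -0.508, 1.137], [0.662, 0.454, -0.596, 0.879], [-0.023, -0.783, -0.622, 0.811], [0.0, 0.0, 0.0, 1.0]] [-128.43993479    1.32502288  138.53842109]
top [[421.9074699178574, 0.0, 278.1963440230909], [0.0, 421.9074699178574, 207.7291640131806], [0.0, 0.0, 1.0]] [[0.015, -0.996, 0.092, 0.415], [-0.999, -0.018, -0.028, 0.189], [0.029, -0.091, -0.995, 1.013], [0.0, 0.0, 0.0, 1.0]] [-174.75375511   -1.68054195  -89.11740813]
```

View pics/scene.png

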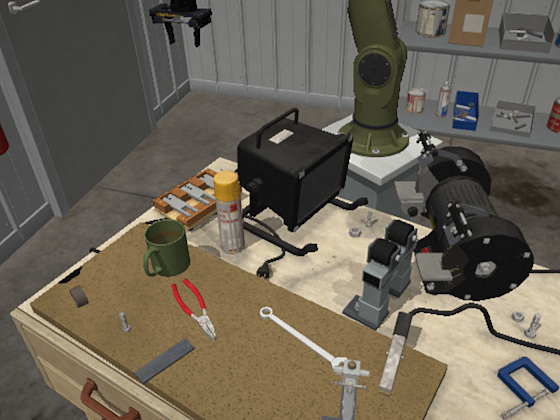

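View pics/top.png

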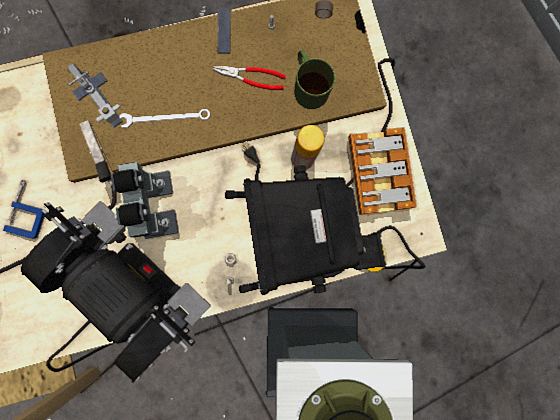

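```bash
python3 - <<'E'
from h import *
a=np.load("top.npz"); p,d,K,T=[a[k] for k in "pdKT"]
c1=cv2.resize(p[120:220,335:425],None,fx=4.4,fy=4.4,interpolation=cv2.INTER_CUBIC)
c2=cv2.resize(p[150:250,95:185],None,fx=4.4,fy=4.4,interpolation=cv2.INTER_CUBIC)
save("pics/crop.png",np.hstack([c1,c2]))
P=cloud(d,K,T)
for (u,v) in [(382,170),(200,200),(210,165),(300,380),(170,175),(172,225),(166,182),(230,259),(310,135),(355,140),(412,205)]: print(u,v,P[v,u].round(4))
E
```

```text
382 170 [ 0.5978 -0.0802  0.0427]
200 200 [5.236e-01 3.491e-01 1.000e-04]
210 165 [ 0.6096  0.3279 -0.0011]
300 380 [ 0.1065  0.1039 -0.    ]
170 175 [0.582  0.4217 0.0056]
172 225 [0.4613 0.4082 0.0247]
166 182 [0.5642 0.4295 0.01  ]
230 259 [0.3839 0.2736 0.0004]
310 135 [0.6341 0.1063 0.2035]
355 140 [ 0.671  -0.019   0.0315]
412 205 [ 0.5163 -0.1496  0.0443]
```

View pics/crop.png

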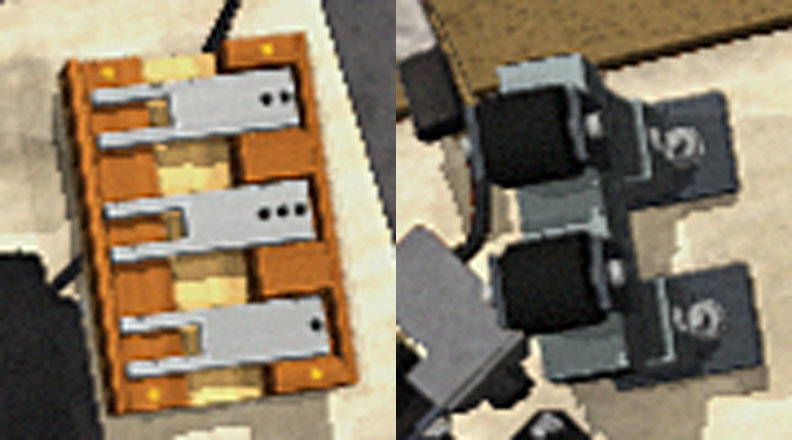

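```bash
python3 - <<'E'
from h import *
a=np.load("top.npz"); p,d,K,T=[a[k] for k in "pdKT"]
P=cloud(d,K,T)
f=lambda x,y,z:ray(335+x/4.4,120+y/4.4,z,K,T)
for nm,tail,tip,z in [("mid",((296,69),(301,126)),((93,95),(103,148)),.042),("thick",((307,180),(317,239)),((104,206),(112,262)),.044),("thin",((325,297),(331,354)),((121,319),(130,374)),.040)]:
    t=np.mean([f(*q,z) for q in tail],0); s=np.mean([f(*q,z) for q in tip],0)
    v=s-t; print(nm,"origin~",((t+s)/2).round(4),"len",np.hypot(*v[:2]).round(4),"yaw",np.degrees(np.arctan2(v[1],v[0])).round(2))
g=lambda x,y,z:ray(95+(x-396)/4.4,150+y/4.4,z,K,T)
for nm,z,c in [("down",.010,[(725,93),(740,192)]),("short",.0195,[(750,264),(762,365)])]:
    q=[g(*k,z) for k in c]; print(nm,"front corners",np.round(q,4).tolist())
# heights
sel=lambda x0,x1,y0,y1:(P[...,0]>x0)&(P[...,0]<x1)&(P[...,1]>y0)&(P[...,1]<y1)&(d>0)
for u0,u1,v0,v1 in [(170,174,173,176),(168,172,185,190),(174,178,212,218),(172,177,227,231)]:
    z=P[v0:v1,u0:u1,2]; print((u0,v0),P[v0:v1,u0:u1].reshape(-1,3).mean(0).round(4),z.std().round(4))
L=sel(.25,.62,-.1,.3)&(P[...,2]>.1); Q=P[L]
print("light", np.percentile(Q,[0.5,50,99.5],0).round(3).tolist(), Q[:,2].max())
hi=Q[Q[:,2]>.2]; print(hi.min(0).round(3),hi.max(0).round(3))
Z=P[(P[...,2]>.2)&(d>0)]
print("bench",np.median(P[sel(.50,.56,.3,.36)][:,2]))
E
```

```text
mid origin~ [ 0.6579 -0.0764  0.042 ] len 0.1096 yaw 98.17
thick origin~ [ 0.5967 -0.0817  0.044 ] len 0.1107 yaw 98.05
thin origin~ [ 0.536  -0.0913  0.04  ] len 0.1095 yaw 96.98
down front corners [[0.5906, 0.4216, 0.01], [0.5366, 0.4115, 0.01]]
short front corners [[0.4969, 0.4026, 0.0195], [0.4432, 0.3943, 0.0195]]
(170, 173) [0.5853 0.4194 0.0006] 0.0028
(168, 185) [0.5524 0.4208 0.0097] 0.0016
(174, 212) [0.4869 0.4039 0.0112] 0.0093
(172, 227) [0.4534 0.4041 0.0206] 0.0015
light [[0.332, -0.046, 0.124], [0.447, 0.114, 0.222], [0.616, 0.226, 0.273]] 0.27525367472776274
[ 0.326 -0.002  0.2  ] [0.62  0.234 0.275]
bench 1.5263876852467106e-05
```

{"api": "jog_arm", "payload": {"motion": [[[0,0,0,0,0,-0.047],[0,0,0,0,0,-0.094],[0,0,0,0,0,-0.141],[0,0,0,0,0,-0.188],[0,0,0,0,0,-0.235]]]}}

```text
invalid input
```

{"api": "jog_arm", "payload": {"motion": [[[0,0,0,0,0,-0.047,0],[0,0,0,0,0,-0.094,0],[0,0,0,0,0,-0.141,0],[0,0,0,0,0,-0.188,0],[0,0,0,0,0,-0.235,0]]]}}

```text
time_s: 0.6
tool_pos: [0.2818, -0.5854, 0.2359]
tool_rot: [-179.9, -0.0, 68.4]
force: [-0.3, -0.1, -0.1]
grip_width: 0.0871
grasp_force: 0.0
```

{"api": "jog_arm", "payload": {"motion": [[[0,0,0,0,0,-0.047,0],[0,0,0,0,0,-0.094,0],[0,0,0,0,0,-0.141,0],[0,0,0,0,0,-0.167,0]]]}}

```text
time_s: 1.0
tool_pos: [0.2818, -0.5854, 0.2359]
tool_rot: [-180.0, -0.1, 98.3]
force: [-0.8, -0.4, -0.2]
grip_width: 0.0871
grasp_force: 0.0
```

{"api": "jog_arm", "payload": {"motion": [[[0.3,0.25,0,0,0,0,0],[0.6,0.5,0,0,0,0,0],[0.9,0.76,0,0,0,0,0]]]}}

```text
time_s: 1.3
tool_pos: [0.3447, -0.4847, 0.2359]
tool_rot: [-180.0, -0.1, 98.0]
force: [0.1, 0.8, 0.5]
grip_width: 0.087
grasp_force: 0.0
```

{"api": "jog_arm", "payload": {"motion": [[[0.3,0.25,0,0,0,0,0],[0.6,0.5,0,0,0,0,0],[0.9,0.76,0,0,0,0,0]]]}}

```text
time_s: 1.6
tool_pos: [0.4075, -0.3846, 0.2362]
tool_rot: [-180.0, -0.0, 98.1]
force: [0.3, 0.3, -0.5]
grip_width: 0.0872
grasp_force: 0.0
```

{"api": "jog_arm", "payload": {"motion": [[[0.3,0.25,0,0,0,0,0],[0.6,0.5,0,0,0,0,0],[0.9,0.76,0,0,0,0,0]]]}}

```text
time_s: 1.9
tool_pos: [0.4701, -0.2848, 0.2363]
tool_rot: [-180.0, -0.0, 98.1]
force: [0.5, -0.8, 0.0]
grip_width: 0.0869
grasp_force: 0.0
```

{"api": "jog_arm", "payload": {"motion": [[[0.3,0.25,0,0,0,0,0],[0.6,0.5,0,0,0,0,0],[0.9,0.76,0,0,0,0,0]]]}}

```text
time_s: 2.2
tool_pos: [0.5327, -0.1852, 0.2362]
tool_rot: [-180.0, 0.0, 98.1]
force: [0.6, -0.9, -0.3]
grip_width: 0.0871
grasp_force: 0.0
```

{"api": "jog_arm", "payload": {"motion": [[[0.3,0.25,0.1,0,0,0,0],[0.6,0.5,0.25,0,0,0,0],[0.83,0.78,0.36,0,0,0,0],[0.83,0.78,0.36,0,0,0,0]]]}}

```text
time_s: 2.6
tool_pos: [0.599, -0.0867, 0.1983]
tool_rot: [-179.9, -0.3, 98.6]
force: [0.0, 0.7, 0.5]
grip_width: 0.0868
grasp_force: 0.0
```

```bash
python3 - <<'E'
from h import *
p,d,K,T=cam("wrist"); np.savez("w1.npz",p=p,d=d,K=K,T=T); save("pics/w1.png",p)
P=cloud(d,K,T); print(env.get_obs()["tool_pos"],K[0,0],T.round(3).tolist())
# steel on lands: z-range mask
m=(P[...,2]>.037)&(P[...,2]<.05)&(d>0); print(m.sum())
E
```

```text
[ 0.59809696 -0.09003683  0.19897961] 319.26161888738096 [[0.989, 0.143, 0.043, 0.588], [0.15, -0.945, -0.291, -0.005], [-0.001, 0.295, -0.956, 0.348], [0.0, 0.0, 0.0, 1.0]]
15762
```

View pics/w1.png

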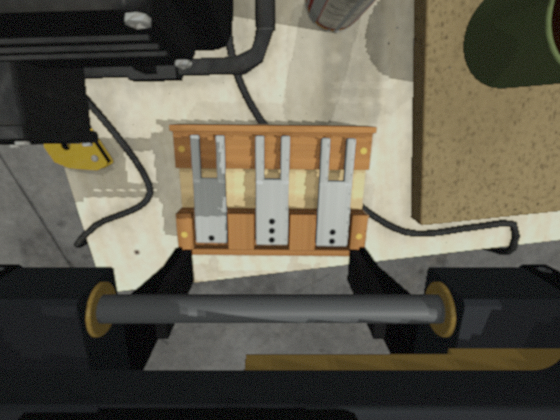

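```bash
python3 - <<'E'
from h import *
a=np.load("w1.npz"); p,d,K,T=[a[k] for k in "pdKT"]
hsv=cv2.cvtColor(p,cv2.COLOR_RGB2HSV)
for nm,c0,c1,z in [("thin",186,230,.040),("thick",250,298,.044),("mid",312,358,.042)]:
    m=np.zeros(d.shape,np.uint8); m[130:252,c0:c1]=((hsv[...,1]<70)&(hsv[...,2]>70))[130:252,c0:c1]
    m=cv2.morphologyEx(m,cv2.MORPH_OPEN,np.ones((3,3)))
    v,u=np.nonzero(m)
    q=np.array([ray(x,y,z,K,T)[:2] for x,y in zip(u,v)])
    r=cv2.minAreaRect((q*1000).astype(np.float32)); print(nm,len(u),np.round(r[0],1),np.round(r[1],1),round(r[2],2))
E
```

```text
thin 2928 [539.  -88.2] [ 33.4 109.1] 7.83
thick 3068 [604.6 -78.9] [ 41.1 110.7] 7.8
mid 3102 [664.8 -72.3] [ 39.5 109.6] 8.61
```

```bash
python3 - <<'E'
from h import *
a=np.load("w1.npz"); p,d,K,T=[a[k] for k in "pdKT"]
save("pics/w1c.png",cv2.resize(p[122:262,165:385],None,fx=3.6,fy=3.6,interpolation=cv2.INTER_CUBIC))
E
```

```text
(no output)
```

View pics/w1c.png

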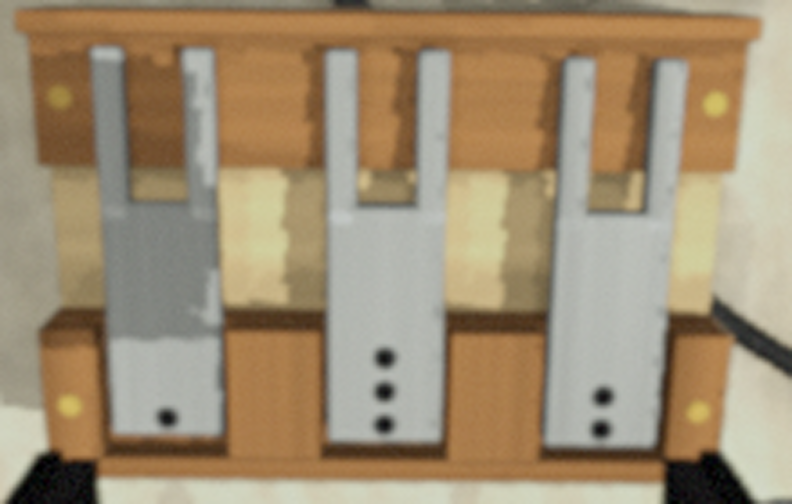

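```bash
python3 - <<'E'
from h import *
a=np.load("w1.npz"); p,d,K,T=[a[k] for k in "pdKT"]
f=lambda x,y,z:ray(165+(x+.5)/3.6-.5,122+(y+.5)/3.6-.5,z,K,T)
for nm,c,z in [("thick",[(325,48),(450,50),(326,443),(443,444)],.044),("mid",[(563,58),(688,62),(543,447),(657,449)],.042),("thin",[(91,46),(214,47),(109,435),(224,435)],.040)]:
    q=[f(*k,z) for k in c]; s=(q[0]+q[1])/2;t=(q[2]+q[3])/2;v=s-t
    print(nm,((s+t)/2).round(4),"len",np.hypot(*v[:2]).round(4),"w",[np.linalg.norm(q[1]-q[0]).round(4),np.linalg.norm(q[3]-q[2]).round(4)],"yaw",np.degrees(np.arctan2(v[1],v[0])).round(2))
print(env.get_obs()["tool_pos"],env.get_obs()["tool_rot"])
E
```

```text
thick [ 0.6006 -0.0795  0.044 ] len 0.1101 w [np.float64(0.0322), np.float64(0.0335)] yaw 98.27
mid [ 0.6624 -0.0728  0.042 ] len 0.1094 w [np.float64(0.0326), np.float64(0.0329)] yaw 98.36
thin [ 0.539  -0.0882  0.04  ] len 0.1096 w [np.float64(0.0321), np.float64(0.0333)] yaw 97.38
[ 0.59809696 -0.09003683  0.19897961] [-1.79886296e+02 -1.50839892e-01  9.83835001e+01]
```

{"api": "jog_arm", "payload": {"motion": [[[0.025,0.03,0,0,0,0,0.46],[0.025,0.03,0.2,0,0,0,0.46],[0.025,0.03,0.5,0,0,0,0.46],[0.025,0.03,0.9,0,0,0,0.46],[0.025,0.03,0.9,0,0,0,0.46]]]}}

```text
time_s: 3.15
tool_pos: [0.5962, -0.0924, 0.1057]
tool_rot: [-179.5, -0.1, 97.9]
force: [0.1, 0.2, -0.4]
grip_width: 0.0548
grasp_force: 0.0
```

```bash
python3 - <<'E'
from h import *
o=env.get_obs(); print(o["tool_pos"],o["tool_rot"],o["grip_width"],o["force"])
E
```

```text
[ 0.59616345 -0.0924305   0.10571491] [-1.79453963e+02 -1.05789221e-01  9.79203207e+01] 0.05481270776790868 [ 0.13919459  0.22745045 -0.39527569]
```

{"api": "jog_arm", "payload": {"motion": [[[0,0,0,0,0,0,0.46],[0,0,0,0,0,0,0.46],[0,0,0,0,0,0,0.46]]]}}

```text
time_s: 3.45
tool_pos: [0.6021, -0.0909, 0.1131]
tool_rot: [179.8, 0.1, 98.0]
force: [-0.7, -0.2, -0.2]
grip_width: 0.0471
grasp_force: 0.0
```

{"api": "jog_arm", "payload": {"motion": [[[0,0,0,0,0,0,0.46],[0,0,0,0,0,0,0.46],[0,0,0,0,0,0,0.46],[0,0,0,0,0,0,0.46]]]}}

```text
time_s: 3.85
tool_pos: [0.6006, -0.0905, 0.1107]
tool_rot: [180.0, 0.0, 98.1]
force: [1.0, 0.7, -0.1]
grip_width: 0.0469
grasp_force: 0.0
```

```bash
python3 - <<'E'
from h import *
o=env.get_obs(); print(o["tool_pos"],o["tool_rot"],o["joint_velocities"].round(2))
E
```

```text
[ 0.60063548 -0.09046048  0.11066152] [1.79997649e+02 7.96647419e-03 9.80812077e+01] [-0.02  0.24  0.03  0.01  0.08  0.    0.01]
```

{"api": "jog_arm", "payload": {"motion": [[[0.032,0,0.1,0,0,0,0.46],[0.032,0,0.25,0,0,0,0.46],[0.032,0,0.35,0,0,0,0.46],[0.032,0,0.4,0,0,0,0.46],[0.032,0,0.42,0,0,0,0.46]]]}}

```text
time_s: 4.35
tool_pos: [0.5994, -0.0873, 0.0671]
tool_rot: [-179.9, -0.0, 98.1]
force: [-0.0, 0.0, 0.3]
grip_width: 0.0467
grasp_force: 0.0
```

{"api": "jog_arm", "payload": {"motion": [[[0,0,0.06,0,0,0,0.46],[0,0,0.12,0,0,0,0.46],[0,0,0.17,0,0,0,0.46],[0,0,0.2,0,0,0,0.46],[0,0,0.2,0,0,0,0.46]]]}}

```text
time_s: 4.85
tool_pos: [0.5998, -0.0873, 0.048]
tool_rot: [-180.0, -0.0, 98.1]
force: [-0.8, 0.0, -0.5]
grip_width: 0.0471
grasp_force: 0.0
```

{"api": "jog_arm", "payload": {"motion": [[[0,0,0,0,0,0,0.46],[0,0,0,0,0,0,0.46],[0,0,0,0,0,0,0.46]]]}}

```text
time_s: 5.15
tool_pos: [0.6004, -0.0874, 0.0488]
tool_rot: [180.0, 0.0, 98.1]
force: [-0.1, 0.1, -0.6]
grip_width: 0.0471
grasp_force: 0.0
```

{"api": "jog_arm", "payload": {"motion": [[[0,0,0,0,0,0,0.7],[0,0,0,0,0,0,0.8],[0,0,0,0,0,0,0.9],[0,0,0,0,0,0,0.9],[0,0,0,0,0,0,0.9]]], "grip_force": 40}}

```text
time_s: 5.65
tool_pos: [0.6002, -0.0874, 0.0486]
tool_rot: [180.0, 0.0, 98.1]
force: [-0.1, 1.1, 0.6]
grip_width: 0.0314
grasp_force: 40.0
```

{"api": "jog_arm", "payload": {"motion": [[[0,0,0,0,0,0,0.9],[0,0,-0.05,0,0,0,0.9],[0,0,-0.15,0,0,0,0.9],[0,0,-0.25,0,0,0,0.9],[0,0,-0.35,0,0,0,0.9]]]}}

```text
time_s: 6.15
tool_pos: [0.6004, -0.0873, 0.0847]
tool_rot: [180.0, 0.0, 98.1]
force: [-1.0, 0.0, -2.0]
grip_width: 0.0315
grasp_force: 40.0
```

{"api": "jog_arm", "payload": {"motion": [[[0,0,-0.2,0,0,0,0.9],[0,0,-0.5,0,0,0,0.9],[0,0,-0.75,0,0,0,0.9],[0,0,-0.9,0,0,0,0.9]]]}}

```text
time_s: 6.55
tool_pos: [0.6013, -0.0872, 0.1768]
tool_rot: [179.8, 0.1, 98.1]
force: [1.0, -0.8, -2.6]
grip_width: 0.0313
grasp_force: 40.0
```

{"api": "jog_arm", "payload": {"motion": [[[0,0,-0.2,0,0,0,0.9],[0,0,-0.5,0,0,0,0.9],[0,0,-0.75,0,0,0,0.9],[0,0,-0.9,0,0,0,0.9]]]}}

```text
time_s: 6.95
tool_pos: [0.6007, -0.0872, 0.2659]
tool_rot: [179.9, 0.1, 98.1]
force: [0.1, -0.5, -2.7]
grip_width: 0.0314
grasp_force: 40.0
```

{"api": "jog_arm", "payload": {"motion": [[[0,0,-0.2,0,0,0,0.9],[0,0,-0.45,0,0,0,0.9],[0,0,-0.7,0,0,0,0.9],[0,0,-0.8,0,0,0,0.9]]]}}

```text
time_s: 7.35
tool_pos: [0.6008, -0.0872, 0.3457]
tool_rot: [179.9, 0.1, 98.1]
force: [0.2, 0.7, -2.4]
grip_width: 0.0313
grasp_force: 40.0
```

{"api": "jog_arm", "payload": {"motion": [[[0.2,0,0,0,0,0,0.9],[0.5,-0.06,0,0,0,0,0.9],[0.84,-0.12,0,0,0,0,0.9]]]}}

```text
time_s: 7.65
tool_pos: [0.5759, -0.0061, 0.3421]
tool_rot: [-179.9, -0.0, 97.9]
force: [-0.2, 0.1, -2.7]
grip_width: 0.0316
grasp_force: 40.0
```

{"api": "jog_arm", "payload": {"motion": [[[0.3,-0.04,0,0,0,0,0.9],[0.6,-0.08,0,0,0,0,0.9],[0.84,-0.12,0,0,0,0,0.9]]]}}

```text
time_s: 7.95
tool_pos: [0.5517, 0.0778, 0.3425]
tool_rot: [-179.9, -0.0, 98.2]
force: [-0.2, -0.0, -1.7]
grip_width: 0.0315
grasp_force: 40.0
```

{"api": "jog_arm", "payload": {"motion": [[[0.3,-0.04,0,0,0,0,0.9],[0.6,-0.08,0,0,0,0,0.9],[0.84,-0.12,0,0,0,0,0.9]]]}}

```text
time_s: 8.25
tool_pos: [0.5279, 0.159, 0.3425]
tool_rot: [-179.9, -0.0, 98.2]
force: [0.5, 0.2, -2.5]
grip_width: 0.0313
grasp_force: 40.0
```

{"api": "jog_arm", "payload": {"motion": [[[0.3,-0.04,0,0,0,0,0.9],[0.6,-0.08,0,0,0,0,0.9],[0.84,-0.12,0,0,0,0,0.9]]]}}

```text
time_s: 8.55
tool_pos: [0.5042, 0.2403, 0.3425]
tool_rot: [-179.9, -0.0, 98.2]
force: [-0.3, -0.6, -2.1]
grip_width: 0.0315
grasp_force: 40.0
```

{"api": "jog_arm", "payload": {"motion": [[[0.3,-0.04,0,0,0,-0.012,0.9],[0.6,-0.08,0,0,0,-0.012,0.9],[0.84,-0.12,0,0,0,-0.012,0.9],[0.84,-0.12,0,0,0,-0.012,0.9]]]}}

```text
time_s: 8.95
tool_pos: [0.4785, 0.3244, 0.3426]
tool_rot: [-179.9, -0.1, 100.7]
force: [-0.5, 0.3, -2.9]
grip_width: 0.0316
grasp_force: 40.0
```

{"api": "jog_arm", "payload": {"motion": [[[0,0,0.2,0,0,0,0.9],[0,0,0.45,0,0,0,0.9],[0,0,0.7,0,0,0,0.9],[0,0,0.9,0,0,0,0.9],[0,0,1,0,0,0,0.9]]]}}

```text
time_s: 9.45
tool_pos: [0.4812, 0.3181, 0.2407]
tool_rot: [-179.8, 0.1, 100.2]
force: [0.2, -0.0, -1.9]
grip_width: 0.0316
grasp_force: 40.0
```

{"api": "jog_arm", "payload": {"motion": [[[0,0,0.1,0,0,0,0.9],[0,0,0.2,0,0,0,0.9],[0,0,0.3,0,0,0,0.9],[0,0,0.3,0,0,0,0.9],[0,0,0.3,0,0,0,0.9]]]}}

```text
time_s: 9.95
tool_pos: [0.4818, 0.3202, 0.2137]
tool_rot: [180.0, -0.0, 100.2]
force: [-0.2, -0.0, -1.4]
grip_width: 0.0313
grasp_force: 40.0
```

{"api": "jog_arm", "payload": {"motion": [[[0,0,0,0,0,0,0.9],[0,0,0,0,0,0,0.9],[0,0,0,0,0,0,0.9],[0,0,0,0,0,0,0.9]]]}}

```text
time_s: 10.35
tool_pos: [0.4819, 0.3201, 0.2138]
tool_rot: [180.0, 0.0, 100.2]
force: [0.2, 0.2, -2.8]
grip_width: 0.0314
grasp_force: 40.0
```

```bash
python3 - <<'E'
from h import *
p,d,K,T=cam("wrist"); np.savez("w2.npz",p=p,d=d,K=K,T=T); save("pics/w2.png",cv2.resize(p,(784,588),interpolation=cv2.INTER_CUBIC))
o=env.get_obs(); print(o["time_s"],o["tool_pos"],o["tool_rot"],o["force"],T.round(3).tolist())
E
```

```text
10.4 [0.48182974 0.32014457 0.21370629] [1.79982127e+02 1.87057645e-03 1.00235670e+02] [ 0.85718118  0.6185576  -2.30551591] [[0.984, 0.17, 0.054, 0.468], [0.178, -0.939, -0.295, 0.402], [0.001, 0.3, -0.954, 0.363], [0.0, 0.0, 0.0, 1.0]]
```

View pics/w2.png

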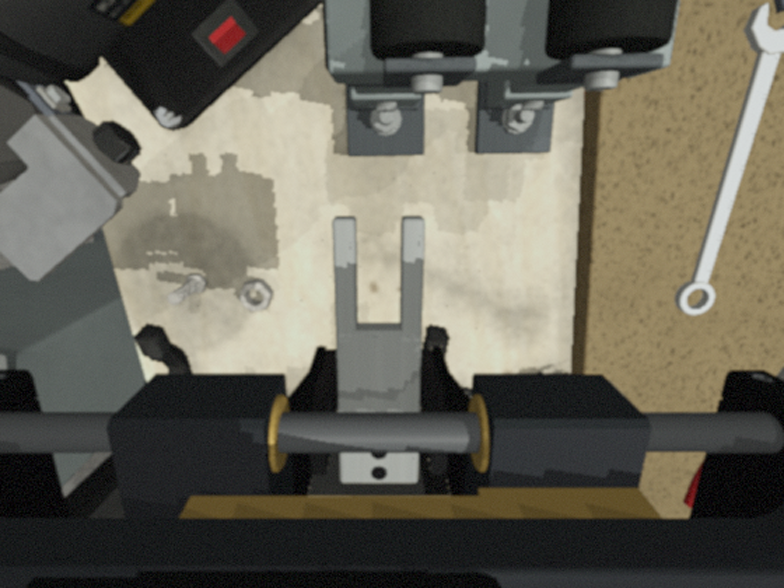

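```bash
python3 - <<'E'
from h import *
a=np.load("w2.npz"); p,d,K,T=[a[k] for k in "pdKT"]
save("pics/w2c.png",cv2.resize(p[50:165,228:408],None,fx=4.4,fy=4.4,interpolation=cv2.INTER_CUBIC))
P=cloud(d,K,T)
for nm,c,r in [("short",(252,300),(95,108)),("down",(343,391),(95,107)),("packer",(245,300),(240,265)),("bench",(310,330),(120,140))]:
    z=P[r[0]:r[1],c[0]:c[1],2]; print(nm,np.percentile(z,[10,25,50,75,90]).round(4))
E
```

```text
short [0.021  0.0214 0.022  0.0225 0.023 ]
down [0.0101 0.0106 0.0111 0.0116 0.0121]
packer [0.2093 0.2097 0.2101 0.2105 0.2108]
bench [0.     0.0005 0.001  0.0014 0.0019]
```

View pics/w2c.png

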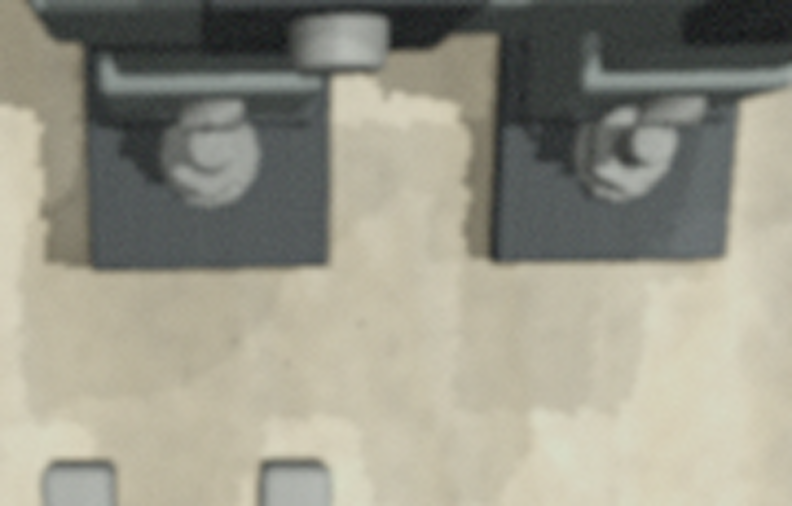

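```bash
python3 - <<'E'
from h import *
a=np.load("w2.npz"); p,d,K,T=[a[k] for k in "pdKT"]
f=lambda x,y,z:ray(228+(x+.5)/4.4-.5,50+(y+.5)/4.4-.5,z,K,T)
S=[f(95,267,.021),f(327,265,.021)]; D=[f(494,260,.010),f(724,258,.010)]
for q in (S,D):
    v=q[1]-q[0]; print((q[0]+q[1])[:2].round(4)/2,"w",np.hypot(*v[:2]).round(4),"yaw",90+np.degrees(np.arctan2(v[1],v[0])).round(2))
ms=(S[0]+S[1])/2; md=(D[0]+D[1])/2; v=md-ms; print("sep",np.hypot(*v[:2]),"yaw",90+np.degrees(np.arctan2(v[1],v[0])))
# nut top bolt end: z=gap+36
print("bolt short",f(208,150,.047)[:2].round(4),"down",f(652,141,.036)[:2].round(4))
# packer tips at top z
z=.2105
t=[f(44,465,z),f(328,465,z)]; print("tips",np.mean(t,0).round(4),np.linalg.norm(t[1]-t[0]))
g=lambda x,y,z:ray((x+.5)/1.4-.5,(y+.5)/1.4-.5,z,K,T)
t2=[g(338,345,z),g(421,345,z)];t3=[g(340,482,z),g(419,482,z)]; 
v=np.mean(t,0)-np.mean(t3,0); print("tail",np.mean(t3,0).round(4),np.linalg.norm(v),"yaw",np.degrees(np.arctan2(v[1],v[0])))
o=env.get_obs();print(o["tool_pos"],o["tool_rot"])
E
```

```text
[0.47375 0.40345] w 0.0539 yaw 100.75
[0.5674  0.42205] w 0.055 yaw 100.76
sep 0.09546667893351733 yaw 101.24659968310436
bolt short [0.4685 0.426 ] down [0.5628 0.4458]
tips [0.4718 0.3821 0.2105] 0.03064093485975667
tail [0.4916 0.2758 0.2105] 0.10817538961911735 yaw 100.58079128127814
[0.48182974 0.32014457 0.21370629] [1.79982127e+02 1.87057645e-03 1.00235670e+02]
```

{"api": "jog_arm", "payload": {"motion": [[[0.08,0.05,0.1,0,0,-0.0035,0.9],[0.08,0.05,0.3,0,0,-0.0035,0.9],[0.08,0.05,0.6,0,0,-0.0035,0.9],[0.08,0.05,0.85,0,0,-0.0035,0.9],[0.08,0.05,1,0,0,-0.0035,0.9]]]}}

```text
time_s: 10.9
tool_pos: [0.4842, 0.3286, 0.1106]
tool_rot: [-179.8, 0.0, 100.9]
force: [-0.4, -0.4, -1.8]
grip_width: 0.0316
grasp_force: 40.0
```

{"api": "jog_arm", "payload": {"motion": [[[0,0,0.2,0,0,0,0.9],[0,0,0.4,0,0,0,0.9],[0,0,0.6,0,0,0,0.9],[0,0,0.75,0,0,0,0.9],[0,0,0.8,0,0,0,0.9]]]}}

```text
time_s: 11.4
tool_pos: [0.4845, 0.3285, 0.0317]
tool_rot: [-179.9, 0.0, 100.9]
force: [0.3, 0.5, -2.3]
grip_width: 0.0314
grasp_force: 40.0
```

{"api": "jog_arm", "payload": {"motion": [[[0,0,0,0,0,0,0.9],[0,0,0,0,0,0,0.9],[0,0,0.05,0,0,0,0.9],[0,0,0.1,0,0,0,0.9],[0,0,0.12,0,0,0,0.9]]]}}

```text
time_s: 11.9
tool_pos: [0.4852, 0.3286, 0.0211]
tool_rot: [-180.0, 0.0, 100.9]
force: [0.2, -1.2, -1.9]
grip_width: 0.0315
grasp_force: 40.0
```

{"api": "jog_arm", "payload": {"motion": [[[0,0,0.02,0,0,0,0.9],[0,0,0.03,0,0,0,0.9],[0,0,0.04,0,0,0,0.9],[0,0,0.05,0,0,0,0.9],[0,0,0.05,0,0,0,0.9]]]}}

```text
time_s: 12.4
tool_pos: [0.4852, 0.3288, 0.0164]
tool_rot: [-180.0, 0.0, 100.9]
force: [0.1, 0.4, -2.9]
grip_width: 0.0314
grasp_force: 40.0
```

{"api": "jog_arm", "payload": {"motion": [[[0,0,0.005,0,0,0,0.9],[0,0,0.01,0,0,0,0.9],[0,0,0.014,0,0,0,0.9],[0,0,0.014,0,0,0,0.9],[0,0,0.014,0,0,0,0.9]]]}}

```text
time_s: 12.9
tool_pos: [0.4853, 0.3288, 0.0151]
tool_rot: [-180.0, 0.0, 100.9]
force: [-0.3, 0.1, -1.9]
grip_width: 0.0316
grasp_force: 40.0
```

{"api": "jog_arm", "payload": {"motion": [[[0,0,0,0,0,0,0.6],[0,0,0,0,0,0,0.58],[0,0,0,0,0,0,0.58],[0,0,0,0,0,0,0.58]]]}}

```text
time_s: 13.3
tool_pos: [0.4854, 0.329, 0.0153]
tool_rot: [180.0, -0.0, 100.9]
force: [0.7, 0.1, 0.1]
grip_width: 0.0366
grasp_force: 0.0
```

```bash
python3 - <<'E'
from h import *
p,d,K,T=cam("wrist"); np.savez("w3.npz",p=p,d=d,K=K,T=T); save("pics/w3.png",cv2.resize(p[:,120:440],None,fx=1.42,fy=1.42,interpolation=cv2.INTER_CUBIC))
o=env.get_obs(); print(o["time_s"],o["tool_pos"],o["tool_rot"],o["force"],o["grip_width"])
E
```

```text
13.35 [0.48537562 0.32893626 0.01529016] [1.79981763e+02 4.56031499e-04 1.00869514e+02] [ 0.243287    0.15770588 -0.53269848] 0.036289930790423974
```

View pics/w3.png

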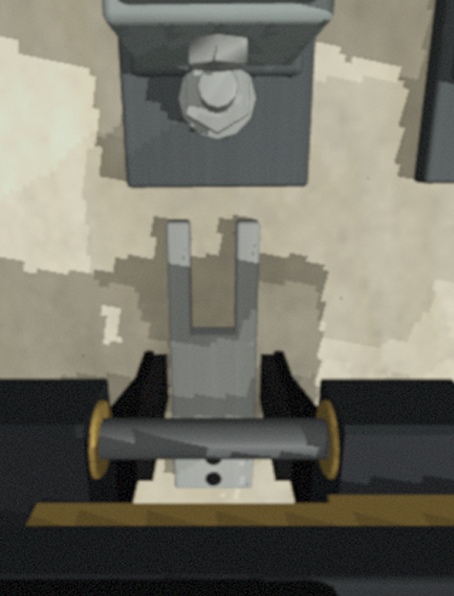

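```bash
python3 - <<'E'
from h import *
a=np.load("w3.npz"); p,d,K,T=[a[k] for k in "pdKT"]
o=env.get_obs(); th=np.radians(o["tool_rot"][2]); ex=np.array([np.cos(th),np.sin(th)]); ey=np.array([np.sin(th),-np.cos(th)])
def g(x,y,z):
    q=ray(120+(x+.5)/1.42-.5,(y+.5)/1.42-.5,z,K,T)[:2]-o["tool_pos"][:2]; return (np.array([q@ex,q@ey])*1000).round(1)
print("front",g(129,185.5,.021),g(307,185,.021),"bolt end",g(217,91,.047))
print("tips",g(168,222,.010),g(260,221,.010),"slot",g(191,328,.010),g(236,328,.010),"tail",g(176,487,.01),g(252,487,.01))
P=cloud(d,K,T)
for nm,r,c in [("short",(105,128),(215,330)),("packer",(240,280),(245,295)),("bench",(140,150),(360,400))]:
    z=P[r[0]:r[1],c[0]:c[1],2]; print(nm,np.percentile(z,[10,50,90]).round(4))
E
```

```text
front [ 74.8 -24.7] [74.9 30. ] bolt end [98.1  2.1]
tips [ 62.1 -14.1] [62.5 17. ] slot [23.7 -6.9] [23.7  9.5] tail [-46.2 -14. ] [-46.2  17.2]
short [0.021  0.0219 0.0228]
packer [0.0102 0.011  0.0117]
bench [0.0002 0.001  0.0018]
```

{"api": "jog_arm", "payload": {"motion": [[[0,0,0,0,0,0,0.75],[0,0,0,0,0,0,0.9],[0,0,0,0,0,0,0.9],[0,0,0,0,0,0,0.9],[0,0.008,0,0,0,0,0.9]]], "grip_force": 25}}

```text
time_s: 13.85
tool_pos: [0.4854, 0.3289, 0.0152]
tool_rot: [-179.9, 0.0, 100.9]
force: [-3.7, -1.6, 4.2]
grip_width: 0.0317
grasp_force: 25.0
```

{"api": "jog_arm", "payload": {"motion": [[[0.02,0,0,0,0,0,0.9],[0.04,0,0,0,0,0,0.9],[0.06,0,0,0,0,0,0.9],[0.08,0,0,0,0,0,0.9],[0.09,0,0,0,0,0,0.9]]]}}

```text
time_s: 14.35
tool_pos: [0.4847, 0.3381, 0.0152]
tool_rot: [180.0, -0.0, 100.9]
force: [0.3, -3.0, 3.2]
grip_width: 0.0317
grasp_force: 25.0
```

{"api": "jog_arm", "payload": {"motion": [[[0.015,0,0,0,0,0,0.9],[0.03,0,0,0,0,0,0.9],[0.045,0,0,0,0,0,0.9],[0.06,0,0,0,0,0,0.9],[0.07,0,0,0,0,0,0.9]]]}}

```text
time_s: 14.85
tool_pos: [0.483, 0.3448, 0.0152]
tool_rot: [180.0, 0.0, 100.9]
force: [0.4, -3.9, 4.0]
grip_width: 0.032
grasp_force: 25.0
```

{"api": "jog_arm", "payload": {"motion": [[[0.02,0,0,0,0,0,0.9],[0.04,0,0,0,0,0,0.9],[0.06,0,0,0,0,0,0.9],[0.08,0,0,0,0,0,0.9],[0.1,0,0,0,0,0,0.9]]]}}

```text
time_s: 15.35
tool_pos: [0.4812, 0.3546, 0.0152]
tool_rot: [180.0, 0.0, 100.9]
force: [0.8, -3.7, 3.9]
grip_width: 0.0318
grasp_force: 25.0
```

{"api": "jog_arm", "payload": {"motion": [[[0.02,0,0,0,0,0,0.9],[0.04,0,0,0,0,0,0.9],[0.06,0,0,0,0,0,0.9],[0.08,0,0,0,0,0,0.9],[0.1,0,0,0,0,0,0.9]]]}}

```text
time_s: 15.85
tool_pos: [0.4793, 0.3644, 0.0152]
tool_rot: [180.0, 0.0, 100.9]
force: [0.6, -4.2, 4.8]
grip_width: 0.0316
grasp_force: 25.0
```

{"api": "jog_arm", "payload": {"motion": [[[0.02,0,0,0,0,0,0.9],[0.04,0,0,0,0,0,0.9],[0.06,0,0,0,0,0,0.9],[0.08,0,0,0,0,0,0.9],[0.1,0,0,0,0,0,0.9]]]}}

```text
time_s: 16.35
tool_pos: [0.4774, 0.3742, 0.0152]
tool_rot: [180.0, 0.0, 100.9]
force: [1.4, -4.8, 5.3]
grip_width: 0.0315
grasp_force: 25.0
```

{"api": "jog_arm", "payload": {"motion": [[[0.02,0,0,0,0,0,0.9],[0.04,0,0,0,0,0,0.9],[0.04,0,0,0,0,0,0.6],[0.04,0,0,0,0,0,0.52],[0.04,0,0,0,0,0,0.52]]]}}

```text
time_s: 16.85
tool_pos: [0.4757, 0.379, 0.0147]
tool_rot: [-180.0, -0.1, 100.9]
force: [-0.5, 0.1, 0.1]
grip_width: 0.0401
grasp_force: 0.0
```

{"api": "jog_arm", "payload": {"motion": [[[0,0,0,0,0,0,0.52],[-0.1,0,0,0,0,0,0.52],[-0.2,0,0,0,0,0,0.52],[-0.3,0,0,0,0,0,0.52],[-0.3,0,0,0,0,0,0.52]]]}}

```text
time_s: 17.35
tool_pos: [0.4835, 0.3457, 0.0148]
tool_rot: [-180.0, 0.1, 100.7]
force: [0.6, -0.9, 0.2]
grip_width: 0.0415
grasp_force: 0.0
```

{"api": "jog_arm", "payload": {"motion": [[[0,0,0,0,0,0,0.52],[0,0,0,0,0,0,0.6],[0,0,0,0,0,0,0.9],[0,0,0,0,0,0,0.9],[0,0,0,0,0,0,0.9]]]}}

```text
time_s: 17.85
tool_pos: [0.4821, 0.3492, 0.0152]
tool_rot: [180.0, -0.0, 100.9]
force: [-1.4, 1.2, 0.7]
grip_width: 0.0318
grasp_force: 25.0
```

```bash
python3 - <<'E'
from h import *
p,d,K,T=cam("wrist"); np.savez("w4.npz",p=p,d=d,K=K,T=T); save("pics/w4.png",cv2.resize(p[:,120:440],None,fx=1.42,fy=1.42,interpolation=cv2.INTER_CUBIC))
o=env.get_obs(); print(o["time_s"],o["tool_pos"],o["tool_rot"],o["force"],o["grip_width"])
E
```

```text
17.9 [0.48207785 0.34918486 0.01522007] [ 1.79995510e+02 -2.77702181e-02  1.00896546e+02] [-0.47711634 -0.02428057  0.49764144] 0.03160984825540284
```

View pics/w4.png

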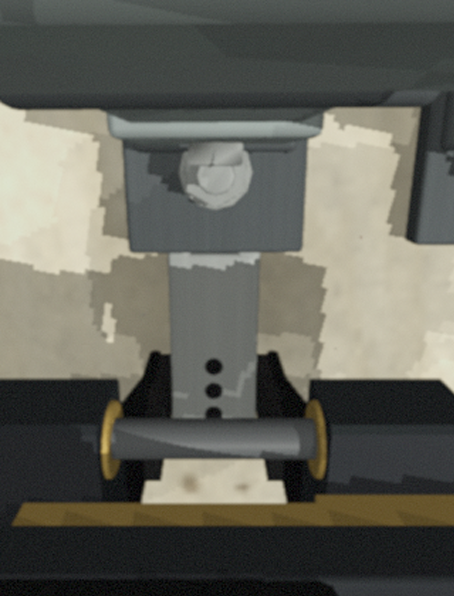

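{"api": "jog_arm", "payload": {"motion": [[[0.02,0,0,0,0,0,0.9],[0.04,0,0,0,0,0,0.9],[0.06,0,0,0,0,0,0.9],[0.08,0,0,0,0,0,0.9],[0.1,0,0,0,0,0,0.9]]]}}

```text
time_s: 18.4
tool_pos: [0.4807, 0.3584, 0.0152]
tool_rot: [180.0, 0.0, 100.9]
force: [0.7, -2.6, 3.0]
grip_width: 0.0317
grasp_force: 25.0
```

{"api": "jog_arm", "payload": {"motion": [[[0.02,0,0,0,0,0,0.9],[0.04,0,0,0,0,0,0.9],[0.06,0,0,0,0,0,0.9],[0.08,0,0,0,0,0,0.9],[0.09,0,0,0,0,0,0.9]]]}}

```text
time_s: 18.9
tool_pos: [0.4787, 0.3675, 0.0152]
tool_rot: [180.0, 0.0, 100.9]
force: [0.3, -4.1, 4.0]
grip_width: 0.0319
grasp_force: 25.0
```

{"api": "jog_arm", "payload": {"motion": [[[0.01,0,0,0,0,0,0.9],[0.02,0,0,0,0,0,0.9],[0.02,0,0,0,0,0,0.9]]]}}

```text
time_s: 19.2
tool_pos: [0.4784, 0.3694, 0.0152]
tool_rot: [180.0, 0.0, 100.9]
force: [1.1, -3.8, 5.5]
grip_width: 0.0313
grasp_force: 25.0
```

Travel is now 71 mm of about 73; the last bit goes in 1 mm calls, watching the force.

{"api": "jog_arm", "payload": {"motion": [[[0.005,0,0,0,0,0,0.9],[0.01,0,0,0,0,0,0.9],[0.01,0,0,0,0,0,0.9]]]}}

```text
time_s: 19.5
tool_pos: [0.4783, 0.37, 0.0152]
tool_rot: [180.0, 0.0, 100.9]
force: [1.6, -3.9, 5.3]
grip_width: 0.0317
grasp_force: 25.0
```

{"api": "jog_arm", "payload": {"motion": [[[0.005,0,0,0,0,0,0.9],[0.01,0,0,0,0,0,0.9],[0.01,0,0,0,0,0,0.9]]]}}

```text
time_s: 19.8
tool_pos: [0.4781, 0.3711, 0.0152]
tool_rot: [180.0, 0.0, 100.9]
force: [1.4, -4.4, 5.4]
grip_width: 0.0314
grasp_force: 25.0
```

```bash
python3 - <<'E'
from h import *
p,d,K,T=cam("wrist"); np.savez("w5.npz",p=p,d=d,K=K,T=T); save("pics/w5.png",cv2.resize(p[:,120:440],None,fx=1.42,fy=1.42,interpolation=cv2.INTER_CUBIC))
o=env.get_obs(); print(o["time_s"],o["tool_pos"],o["tool_rot"],o["force"])
E
```

```text
19.85 [0.47811287 0.37104582 0.01519789] [1.79992100e+02 1.85343127e-02 1.00853684e+02] [ 0.55332076 -3.75329594  5.26957481]
```

{"api": "jog_arm", "payload": {"motion": [[[0.005,0,0,0,0,0,0.9],[0.01,0,0,0,0,0,0.9],[0.01,0,0,0,0,0,0.9]]]}}

```text
time_s: 20.15
tool_pos: [0.478, 0.3716, 0.0152]
tool_rot: [-180.0, 0.1, 100.8]
force: [0.8, -5.7, 5.4]
grip_width: 0.0316
grasp_force: 25.0
```

{"api": "jog_arm", "payload": {"motion": [[[0.005,0,0,0,0,0,0.9],[0.01,0,0,0,0,0,0.9],[0.01,0,0,0,0,0,0.9]]]}}

```text
time_s: 20.45
tool_pos: [0.478, 0.3716, 0.0152]
tool_rot: [-180.0, 0.2, 100.8]
force: [0.8, -7.0, 7.9]
grip_width: 0.0312
grasp_force: 25.0
```

{"api": "jog_arm", "payload": {"motion": [[[-0.01,0,0,0,0,0,0.9],[-0.01,0,0,0,0,0,0.6],[-0.01,0,0,0,0,0,0.5],[-0.01,0,0,0,0,0,0.45],[-0.01,0,0,0,0,0,0.45]]]}}

```text
time_s: 20.95
tool_pos: [0.4771, 0.3728, 0.0148]
tool_rot: [-180.0, -0.0, 100.9]
force: [-0.5, 0.5, 0.2]
grip_width: 0.0461
grasp_force: 0.0
```

{"api": "jog_arm", "payload": {"motion": [[[0,0,-0.05,0,0,0,0.45],[0,0,-0.15,0,0,0,0.45],[-0.1,0,-0.3,0,0,0,0.45],[-0.2,0,-0.5,0,0,0,0.45],[-0.3,0,-0.7,0,0,0,0.45]]]}}

```text
time_s: 21.45
tool_pos: [0.4838, 0.342, 0.087]
tool_rot: [180.0, 0.0, 100.9]
force: [0.5, -0.7, -0.5]
grip_width: 0.0479
grasp_force: 0.0
```

{"api": "jog_arm", "payload": {"motion": [[[0,0,-0.3,0,0,0,0.45],[0,0,-0.6,0,0,0,0.45],[0,0,-0.8,0,0,0,0.45],[0,0,-0.8,0,0,0,0.45],[0,0,-0.8,0,0,0,0.45]]]}}

```text
time_s: 21.95
tool_pos: [0.4838, 0.3422, 0.1659]
tool_rot: [179.9, 0.0, 100.8]
force: [-0.1, -0.6, -1.2]
grip_width: 0.0477
grasp_force: 0.0
```

{"api": "jog_arm", "payload": {"motion": [[[0,0,0,0,0,0,0.45],[0,0,0,0,0,0,0.45],[0,0,0,0,0,0,0.45],[0,0,0,0,0,0,0.45],[0,0,0,0,0,0,0.45]]]}}

```text
time_s: 22.45
tool_pos: [0.4832, 0.3427, 0.1648]
tool_rot: [-180.0, 0.0, 100.9]
force: [-0.6, 0.1, -0.1]
grip_width: 0.048
grasp_force: 0.0
```

```bash
python3 - <<'E'
from h import *
p,d,K,T=cam("wrist"); np.savez("w6.npz",p=p,d=d,K=K,T=T); save("pics/w6.png",cv2.resize(p[60:240,190:410],None,fx=3.3,fy=3.3,interpolation=cv2.INTER_CUBIC))
o=env.get_obs(); print(o["time_s"],o["tool_pos"],o["tool_rot"],o["force"])
E
```

```text
22.5 [0.48329702 0.34275718 0.16485816] [-1.79972814e+02  3.83008458e-03  1.00876500e+02] [ 0.80967368  0.1235878  -0.12849267]
```

View pics/w6.png

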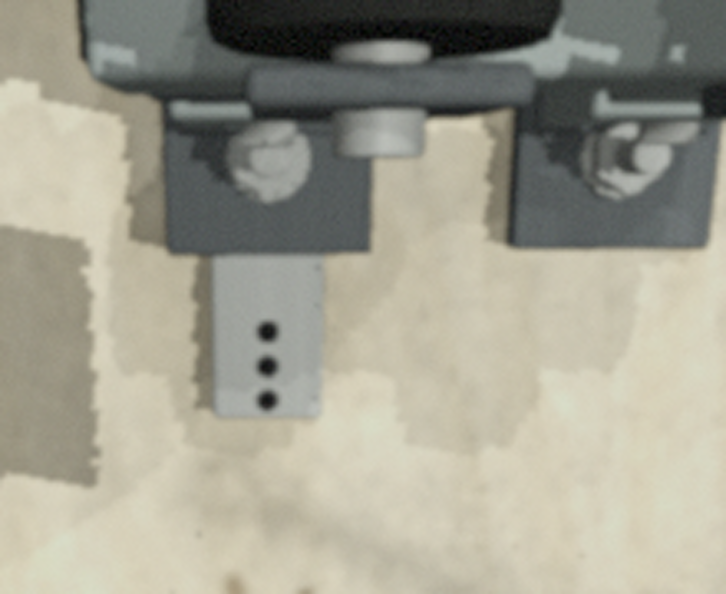

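```bash
python3 - <<'E'
from h import *
a=np.load("w6.npz"); p,d,K,T=[a[k] for k in "pdKT"]
th=np.radians(100.88); ex=np.array([np.cos(th),np.sin(th)]); ey=np.array([np.sin(th),-np.cos(th)]); o=np.array([.4833,.3428])
def g(x,y,z):
    q=ray(190+(x+.5)/3.3-.5,60+(y+.5)/3.3-.5,z,K,T)[:2]-o; return (np.array([q@ex,q@ey])*1000).round(1)
print("front",g(169,251,.021),g(370,249,.021)); print("tail",g(216,416,.010),g(321,416,.010),"top",g(213,256,.010),g(323,254,.010))
E
```

```text
front [ 61.4 -25.2] [62.  29.4]
tail [ 13.  -13.5] [13.1 17.5] top [ 59.2 -13.8] [59.8 17.2]
```

```bash
python3 -c "
from cell import env
print(env.sign_off())"
```

```text
the job is handed in; nothing more can be done
None
```

The 10 mm three-dot packer, the thickest in the case, slid in without being forced. It now lies fully home under the raised foot, square to it with its fork round the bolt; I tried no other packer, and the job is handed in.

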